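# Pump up the filtration pressure vessel

## Robot

A 7-joint arm with a two-finger parallel gripper is mounted at the origin on the work surface. World frame = base frame: x ahead of the robot, y to its left, z up, the work surface at z = 0. Lengths are in mm, angles in rad, forces in N, time in s.
With the tool pointing down it reaches from about 350 to 900 mm from the base axis. Payload 8.1 kg.
Tool frame: the origin (TCP) lies on the centre line of the jaws, within the pads' length; the fingertips stand 17 mm ahead of it and the grasp point (between the pads) lies 2 mm behind it; x points along the fingers, z is the direction in which the jaws open and shut, and the axes are right-handed (so a half turn about x gives the same grasp; the last joint's range is limited). The gripper opens to 85 mm and grips with 20 to 120 N. Pads are 22 mm wide; open, the fingers measure 114 mm over their backs; the gripper's body (76 mm by 85 mm) begins 54 mm behind the grasp point. The pads swing forward as they close: fully open they stand 13 mm farther back than shut.
Start: joints at [-1.357, 0.434, 0.025, 1.573, -0.012, 1.134, -0.075], TCP at [194.732, 593.902, 248.323] pointing down, gripper open.
Joint ranges: [-2.62, 2.62], [-0.44, 2.09], [-1.27, 1.32], [0.08, 2.57], [-1.32, 4.46], [0.12, 2], [-2.74, 2.74]. Speed limits (rad/s): [2.22, 2.22, 3.01, 3.01, 3.14, 3.14, 3.14].

## Interface

Orientations are given as a rotation vector (axis times angle).
In Python, from plant import r gives the robot as it stands. The module is installed in compiled form; this text tells all that it offers. Calls block until the motion is done:
- r.reach(position, orientation): joint-space move of the TCP to a pose.
- r.move_straight(position, rot=None, v=150, stop_force=None): straight line of the TCP; rot=None keeps the orientation; v is the mean speed in mm/s. With stop_force (N) it stops when the force on the tool has changed by that much, and returns True; else False.
- r.move_j(angles): joint-space move.
- r.let_go() and r.grab(force=None): open the fingers fully, or close them until they stop; force is the grip in N (None keeps the last).
- r.dwell(seconds).
- r.inverse_kinematics(position, orientation): joint angles nearest the present ones, or None.
- r.read_camera(name): name is "side" or "top" or "wrist"; returns a dict with "img" (400x640x3 uint8, red, green, blue), "fx", "fy", "cx", "cy" (pixels), "R" (3x3) and "t" (3): a world point X has camera coordinates R X + t; the wrist camera has in their place "mount" (4x4, takes a point from camera to tool coordinates, whose origin is the TCP and whose axes are the tool frame's). Camera axes: x right, y down, z forward; pixel columns grow to the right and rows downward; lengths in mm; the calibration is good to about 2 mm. The wrist camera is an equidistant fisheye: a pixel r from the principal point sees the ray r / f radians off the axis. A picture is of the moment at which its call begins: read the wrist's pose just before it. There is no depth.
A pose or a line that the arm cannot do raises r.Unreachable and nothing moves.
- r.hand_in(): hands the job in, once; it reports no verdict.
Readings, each from a call of its own:
- r.get_t(): time.
- r.get_joints(): joint angles.
- r.get_joint_velocities(): joint speeds.
- r.get_joint_torque(): joint torques, N m.
- r.get_ee_pos(): TCP position.
- r.get_tcp_rot(): TCP orientation.
- r.get_force(): force on the tool from outside, world axes, zero at the start.
- r.get_torque(): the same for the moment, N m.
- r.get_gripper_width(): finger opening in mm.
Only numpy, scipy, OpenCV 4.12 (cv2) and the standard library are available. Lean on these libraries where they do the work, as an engineer would, in place of code of your own. Each camera call takes 0.05 s, during which the arm holds its last target.

## Task

Pump up the steel pressure vessel for the filtration run: push the plunger on its lid down by the palm cap and let it spring back, again and again, until the white indicator pin on the lid stands fully out; then leave the plunger up and take the hand away. Only push: do not lift, tip or shift the vessel, do not touch the indicator pin, and leave everything else on the bench where it stands.

Things in the scene. Friction and masses are not known exactly. Their poses are not given: they have to be found in the camera images.
- vessel: the pressure vessel: an upright stainless pot standing loose on the bench, about 3 kg, 150 mm across (flange 167 mm, two side handles 208 mm over all), bolted lid with wing nuts, lid dome 135 mm above the bench. Origin: centre of its underside; z up; its x axis points to the side of the indicator and the outlet valve (the valve reaches 136 mm out at 30 mm height). The hand pump rises from the middle of the lid.
- cap_top (a point): centre of the flat top of the pump plunger's grey round palm cap, 53 mm across (flat part 46 mm) and 16 mm thick, on a 12 mm steel rod; 215 mm above the bench with the plunger up, 180 mm when fully down. It moves with the plunger. Nothing else near it stands higher than 175 mm.
- plunger (a joint): travel of the pump plunger in m: 0 fully up (its own spring returns it in about 0.2 s when let go), 0.035 fully down on its stop. Pushed straight down; it takes about 7 N to start and 16 N at the bottom.
- pin_top (a point): centre of the top of the indicator pin: a round white pin, 11 mm across, coming up out of a brass bush on the lid, 45 mm from the pump's axis along the vessel's x axis. 150 mm above the bench when right in, 174 mm when fully out; a dark groove near its foot comes clear of the bush when it is fully out.
- pin (a joint): how far the indicator pin is out, in m: 0 right in, 0.024 fully out (its stop). It may start anywhere from 0 to 0.008. Each full down-stroke of the plunger raises it by about 3 to 5 mm, part strokes in proportion; on the upstroke it stays (or sinks back by up to about 1 mm). Once it is fully out a relief valve blows, and further strokes do no more and no harm.
- media_bottle: Screw-capped glass media bottle, 68 mm across, 118 mm tall, part full of amber broth, beside the vessel. A bystander, loose. Origin: centre of its underside; z up.
- plates: Stack of four clear round culture plates with agar, 90 mm across, 62 mm high, beside the vessel. A bystander, loose. Origin: centre of its underside; z up.
- burner: Gas burner: round iron foot 88 mm across with an upright steel tube, 135 mm tall, beside the vessel. A bystander, loose. Origin: centre of its underside; z up.
- filter: White in-line disc filter holder, 58 mm across, 51 mm tall, beside the vessel. A bystander, loose. Origin: centre of its underside; z up.
- marker: Marker pen lying on the bench, 140 mm long, 14 mm thick, between robot and vessel. A bystander, loose. Origin: centre of its underside; z up.
- tip_box: Pipette-tip box, blue base and clear lid, 86 by 122 mm, 81 mm high, on the right of the bench. A bystander, loose. Origin: centre of its underside; z up.
- tube_rack: White rack with seven capped centrifuge tubes, 80 by 156 mm, 110 mm high, on the left of the bench. A bystander, loose. Origin: centre of its underside; z up.
- wash_bottle: White wash bottle, 72 mm across, 132 mm to its cap (bent spout up to 165 mm), on the right of the bench. A bystander, loose. Origin: centre of its underside; z up.
Mind the look-alikes: they are no part of the job. Leave any red look-alike of the vessel alone.

How it is judged:
By the outcome, as a careful person would: the job done as asked, in the order asked, and still so for the second after the job is handed in, with the robot touching nothing.
It also fails if it takes over 51 s, if anything falls off the work surface, if the arm or the gripper's body presses on something with over 40 N, if the wrist force passes 120 N, or if a joint passes its speed limit or range.

## Working session

There is one attempt and no reset: what is moved stays moved. The work goes in short steps, each a Python script; the robot and the scene stay as the last script left them, time stands still between calls to the robot, and variables do not carry over. Pictures are saved under pics/ and viewed, and the job is handed in when it is done.

```bash
mkdir -p pics; ls; python3 - <<'E'
from plant import r
import cv2,numpy as np
print(r.get_t(), r.get_ee_pos(), r.get_tcp_rot(), r.get_gripper_width())
for n in ("side","top","wrist"):
    c=r.read_camera(n); cv2.imwrite(f"pics/{n}0.png",c["img"][:,:,::-1])
    print(n,{k:(np.round(v,3).tolist() if not np.isscalar(v) else v) for k,v in c.items() if k!="img"})
    np.savez(f"{n}0.npz",**c)
E
```

```text
pics
0.0 [194.58167394 593.43366124 247.52431482] [-0.97372982  1.34384154  0.97200694] 85.25672857126605
side {'fx': 459.1122024598198, 'fy': 459.1122024598198, 'cx': 316.2888684298758, 'cy': 197.0476778911248, 'R': [[-0.821, 0.571, -0.008], [0.402, 0.567, -0.719], [-0.406, -0.593, -0.695]], 't': [421.339, -97.306, 1750.556]}
top {'fx': 493.8986159513977, 'fy': 493.8986159513977, 'cx': 323.6147289773874, 'cy': 195.32747010578538, 'R': [[0.024, -0.999, 0.024], [-0.988, -0.027, -0.154], [0.154, -0.02, -0.988]], 't': [-53.439, 543.518, 1569.935]}
wrist {'fx': 309.70691628693146, 'fy': 309.70691628693146, 'cx': 318.5400730936023, 'cy': 201.31430955340207, 'mount': [[0.001, -0.309, 0.951, -126.403], [0.0, -0.951, -0.309, 79.538], [1.0, 0.0, -0.001, 0.597], [0.0, 0.0, 0.0, 1.0]]}
```

View pics/side0.png

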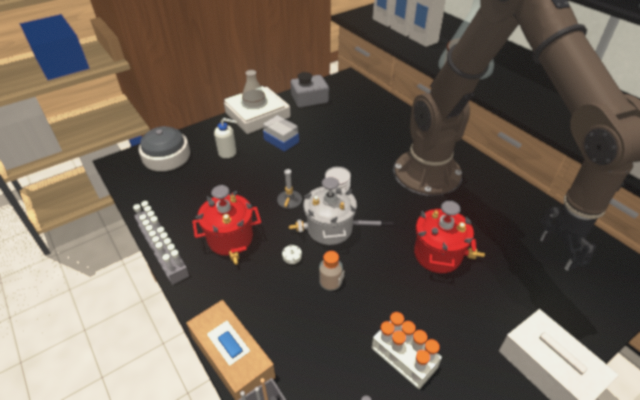

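View pics/top0.png

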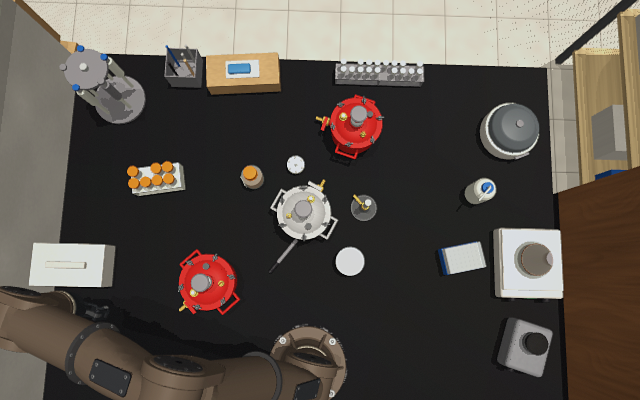

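View pics/wrist0.png

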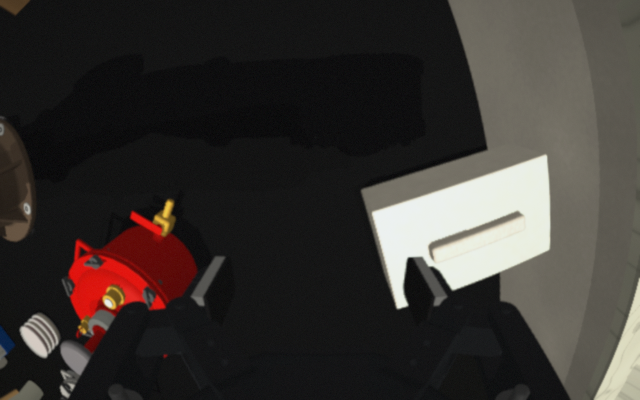

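The steel vessel is at about (304,211) in the top view and (330,210) in the side view. There are two red look-alikes, and the marker lies at the lower left of the vessel. I'll zoom in next.

```bash
python3 - <<'E'
import cv2,numpy as np
t=cv2.imread("pics/top0.png")[165:255,255:355]; s=cv2.imread("pics/side0.png")[165:255,280:380]
cv2.imwrite("pics/z0.png",np.hstack([cv2.resize(x,None,fx=4,fy=4,interpolation=cv2.INTER_CUBIC) for x in(t,s)]))
E
```

```text
(no output)
```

View pics/z0.png

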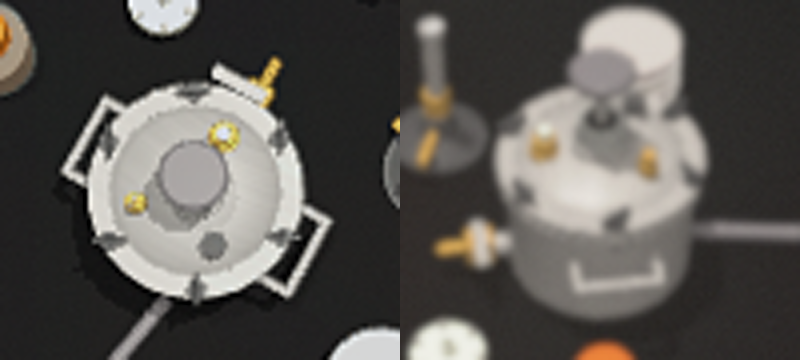

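```bash
cat > h.py <<'E'
import numpy as np,cv2
from scipy.spatial.transform import Rotation as Rot
def ray(c,u,v):
    d=np.array([(u-c["cx"])/c["fx"],(v-c["cy"])/c["fy"],1.])
    R=c["R"]; return -R.T@c["t"], R.T@d
def onz(c,u,v,z):
    o,d=ray(c,u,v); return o+d*(z-o[2])/d[2]
def proj(c,X):
    p=c["R"]@np.asarray(X,float)+c["t"]; return np.array([c["fx"]*p[0]/p[2]+c["cx"],c["fy"]*p[1]/p[2]+c["cy"]])
def rot(yd): # tool x down, tool y along horizontal unit yd
    x=np.array([0,0,-1.]);y=np.array([yd[0],yd[1],0.]);y/=np.linalg.norm(y)
    return Rot.from_matrix(np.c_[x,y,np.cross(x,y)]).as_rotvec()
E
python3 - <<'E'
from h import *
from plant import r
T=np.load("top0.npz");S=np.load("side0.npz")
T={k:T[k] for k in T};S={k:S[k] for k in S}
cap=onz(T,303.25,208.4,215); print("cap top",cap,"side",onz(S,330.3,182.5,215), "proj in side",proj(S,cap))
print("capback side", onz(S,330.3,183.5,215))
for z in(150,158): 
  p=onz(T,311,198.5,z); print("pin",z,p,np.linalg.norm((p-cap)[:2]))
print("valve",onz(T,322.5,182,30))
# cap ring test
for n,c in (("top",T),("side",S)):
    im=cv2.resize(c["img"],None,fx=4,fy=4,interpolation=cv2.INTER_CUBIC)[:,:,::-1].copy()
    a=np.linspace(0,2*np.pi,60); P=np.array([proj(c,cap+[23*np.cos(t),23*np.sin(t),0]) for t in a])
    cv2.polylines(im,[np.round(P*4+1.5).astype(int)],True,(0,255,0),1)
    u,v=(proj(c,cap)*4).astype(int); cv2.imwrite(f"pics/ring_{n}.png",cv2.resize(im[v-100:v+100,u-100:u+100],None,fx=2,fy=2))
Rm=Rot.from_rotvec(r.get_tcp_rot()).as_matrix();print(Rm.round(2))
E
python3 -c "
import cv2,numpy as np
cv2.imwrite('pics/ring.png',np.hstack([cv2.imread('pics/ring_top.png'),cv2.imread('pics/ring_side.png')]))"
```

```text
cap top [477.8496201   21.92048047 215.        ] side [478.47892418  27.13199023 215.        ] proj in side [329.45574919 181.47796203]
capback side [481.12703759  30.76287179 215.        ]
pin 150 [517.12772593   0.64229916 150.        ] 44.6713621555343
pin 158 [515.93588991   0.59768544 158.        ] 43.648889281771694
valve [591.14391953 -35.15347375  30.        ]
[[-0.   -0.95  0.31]
 [-0.    0.31  0.95]
 [-1.   -0.   -0.  ]]
```

View pics/ring.png

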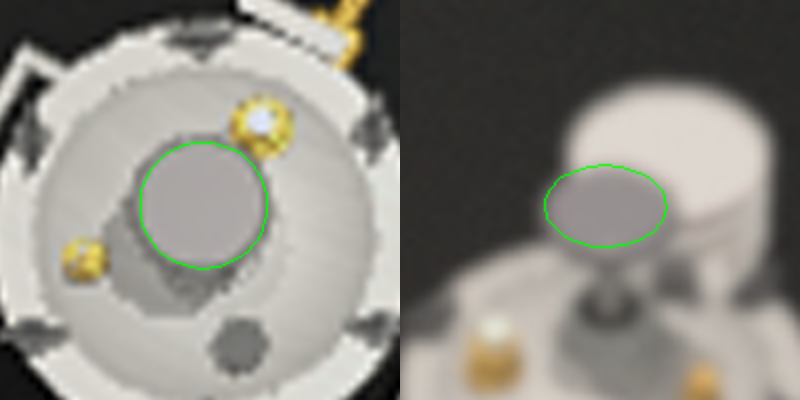

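The cap ring fits in both views, which puts the cap at about (478, 22). The pin is about 44.7 mm away along (0.88, -0.47), and the valve side agrees with that. Next I'll check the IK options and approach above the cap.

```bash
python3 - <<'E'
from h import *
from plant import r
vx=np.array([.88,-.47]);n=np.array([.47,.88])
for nm,d in (("+x",vx),("-x",-vx),("+n",n),("-n",-n)):
    q=r.inverse_kinematics([478,22,300],rot(d)); print(nm,None if q is None else np.round(q,2))
print(r.inverse_kinematics([194.6,593.4,340],r.get_tcp_rot()))
E
```

```text
+x [-1.11  0.24  1.18  1.9  -0.24  1.16 -1.9 ]
-x [-0.68  0.15  0.61  1.87 -0.09  1.15  1.04]
+n [-0.8   0.16  0.76  1.88 -0.12  1.15 -0.49]
-n [-0.46  0.14  0.35  1.86 -0.05  1.15  2.56]
[-1.36264556  0.37941236  0.03408635  1.43103557 -0.01295474  1.33249252
 -0.07398486]
```

```bash
python3 - <<'E'
from h import *
from plant import r
p=r.get_ee_pos()
r.move_straight([p[0],p[1],340],v=250)
r.grab(20)
R0=rot([.47,.88])
r.reach([478,22,330],R0)
r.move_straight([478,22,262],v=150)
print(r.get_t(),r.get_ee_pos(),r.get_gripper_width(),r.get_force())
for k in("wrist","side","top"):
    cv2.imwrite(f"pics/{k}1.png",r.read_camera(k)["img"][:,:,::-1])
a=cv2.imread("pics/side1.png")[130:230,280:380]
b=cv2.imread("pics/top1.png")[160:260,255:355]
cv2.imwrite("pics/st1.png",np.hstack([cv2.resize(x,None,fx=4,fy=4,interpolation=2) for x in(a,b)]))
E
```

```text
4.3083 [478.37852463  22.12633455 262.50198289] -0.18485209532587044 [ 0.45440551 -0.06298389  0.1600838 ]
```

View pics/wrist1.png

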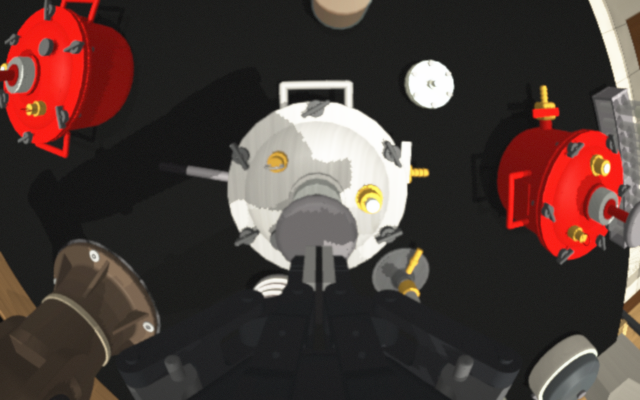

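View pics/st1.png

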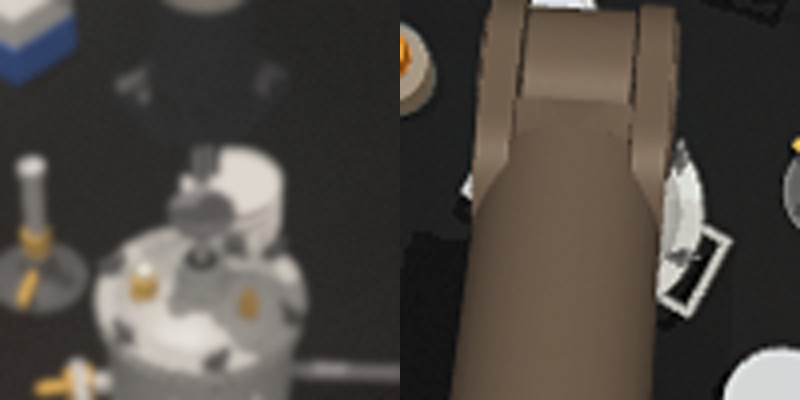

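The wrist view shows the fingertips centred over the cap at (316,227), and the white pin at (371,203) well clear. I'll check the cap's position with the wrist ray, then do one gentle stroke.

```bash
cat >> h.py <<'E'
def wray(c,p,rv,u,v):
    d=np.array([u-c["cx"],v-c["cy"]]);rr=np.hypot(*d);th=rr/c["fx"]
    dc=np.r_[np.sin(th)*d/max(rr,1e-9),np.cos(th)]
    M=Rot.from_rotvec(rv).as_matrix();m=c["mount"]
    return M@m[:3,3]+p, M@(m[:3,:3]@dc)
def wproj(c,p,rv,X):
    M=Rot.from_rotvec(rv).as_matrix();m=c["mount"]
    q=m[:3,:3].T@(M.T@(np.asarray(X)-p)-m[:3,3])
    s=np.hypot(q[0],q[1]);th=np.arctan2(s,q[2])
    return np.array([c["cx"],c["cy"]])+c["fx"]*th*q[:2]/s
E
python3 - <<'E'
from h import *
from plant import r
p,rv=r.get_ee_pos(),r.get_tcp_rot(); c=r.read_camera("wrist")
im=cv2.resize(c["img"],None,fx=4,fy=4,interpolation=2)[:,:,::-1].copy()
a=np.linspace(0,6.283,60)
P=np.array([wproj(c,p,rv,[478+23*np.cos(t),22+23*np.sin(t),215]) for t in a])
cv2.polylines(im,[np.round(P*4+1.5).astype(int)],True,(0,255,0),1)
for h in(150,174):
    q=[478+45*.88,22-45*.47,h]; P=np.array([wproj(c,p,rv,[q[0]+5.5*np.cos(t),q[1]+5.5*np.sin(t),h]) for t in a])
    cv2.polylines(im,[np.round(P*4+1.5).astype(int)],True,(0,0,255),1)
cv2.imwrite("pics/w2.png",im[640:1140,900:1700])
f0=r.get_force()[2]
hit=r.move_straight([478,22,194],v=60,stop_force=30)
print(hit,r.get_ee_pos(),r.get_force()-0,f0,r.get_t())
r.move_straight([478,22,238],v=150)
print(r.get_ee_pos(),r.get_force(),r.get_t())
E
```

```text
True [478.07279888  21.99996095 197.19715846] [-4.20851333  0.72871931 14.63319527] 0.22690481933247073 5.5333
[477.88821446  22.1080239  237.42399726] [-0.08940951  0.54309513 -0.03690135] 5.9583
```

View pics/w2.png

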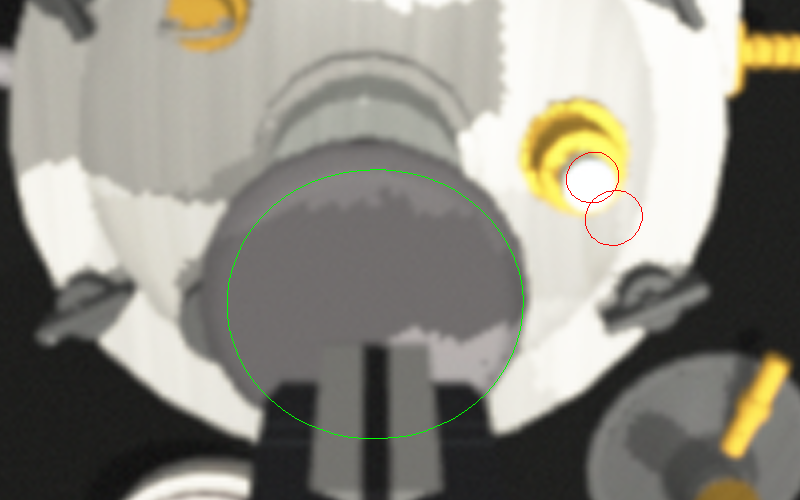

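The first stroke bottomed at fingertip height 180.2 mm, which is the full stroke. Pumping on, with a wrist picture every few strokes.

```bash
python3 - <<'E'
from h import *
from plant import r
ims=[]
def snap():
    p=r.get_ee_pos();c=r.read_camera("wrist"); ims.append(cv2.resize(c["img"][120:270,240:430],(400,316),interpolation=2)[:,:,::-1])
snap()
for i in range(8):
    hit=r.move_straight([478,22,195.5],v=90,stop_force=27)
    z=r.get_ee_pos()[2];f=r.get_force()
    r.move_straight([478,22,238],v=180); r.dwell(0.15)
    print(i+2,hit,round(z,1),f.round(1),r.get_force().round(1),round(r.get_t(),2))
    if i in(2,5,7): snap()
cv2.imwrite("pics/p3.png",np.vstack([np.hstack(ims[:2]),np.hstack(ims[2:])])[:600])
E
```

```text
2 True 197.1 [-5.2  0.4 13.4] [ 0.2  1.  -0.4] 7.02
3 True 197.2 [-4.6  0.2 14.4] [-0.3 -0.   0.7] 8.03
4 True 197.2 [-4.1  0.6 14.3] [-0.   0.  -0.2] 9.03
5 True 197.1 [-5.7  0.6 15.7] [-0.5  0.2 -0.7] 10.1
6 True 197.2 [-6.6 -0.7 16.3] [-0.3  0.3 -0.7] 11.11
7 True 197.2 [-4.8  0.8 15.8] [0.2 0.1 0.7] 12.12
8 True 197.1 [-5.5  0.5 16.5] [-0.4  0.7  0.5] 13.18
9 True 197.2 [-5.3  0.5 15.2] [-0.3 -1.4 -0.1] 14.19
```

View pics/p3.png

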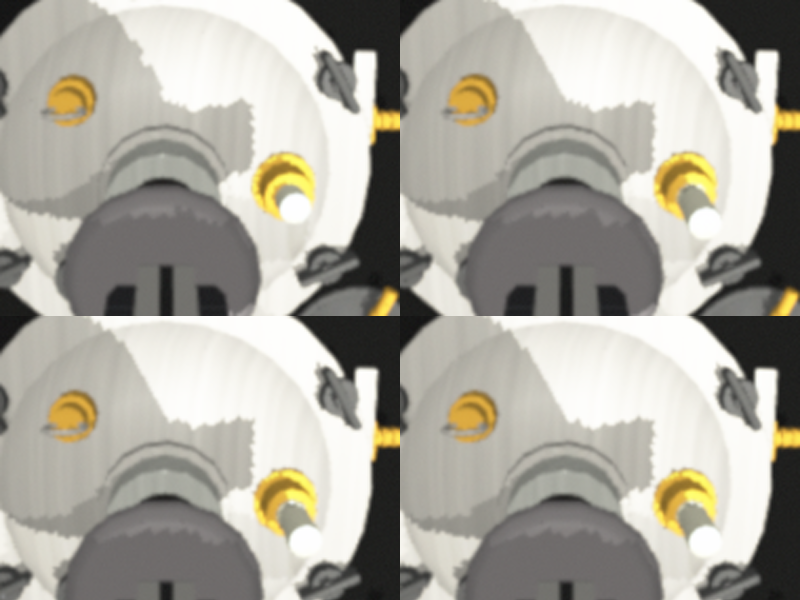

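The pin rose and then stopped changing. I'll measure its height, looking for the groove at higher zoom.

```bash
python3 - <<'E'
from h import *
from plant import r
p,rv=r.get_ee_pos(),r.get_tcp_rot(); c=r.read_camera("wrist")
im=cv2.resize(c["img"],None,fx=8,fy=8,interpolation=cv2.INTER_CUBIC)[:,:,::-1].copy()
raw=im.copy();a=np.linspace(0,6.283,60)
for h,col in((150,(255,0,0)),(168,(0,255,0)),(174,(0,0,255))):
    q=[478+45*.88,22-45*.47]
    P=np.array([wproj(c,p,rv,[q[0]+5.5*np.cos(t),q[1]+5.5*np.sin(t),h]) for t in a]); print(h,P.mean(0))
    cv2.polylines(im,[np.round(P*8+3.5).astype(int)],True,col,1)
y,x=185,340
k=lambda m:m[8*y:8*y+560,8*x:8*x+400]
cv2.imwrite("pics/w4.png",np.hstack([k(im),k(raw)]))
S=r.read_camera("side")["img"][:,:,::-1]
cv2.imwrite("pics/s4.png",cv2.resize(S[150:240,290:390],None,fx=6,fy=6,interpolation=cv2.INTER_CUBIC))
E
```

```text
150 [380.27172259 214.37698742]
168 [385.10604859 223.34399656]
174 [386.87673778 226.64675328]
```

View pics/w4.png

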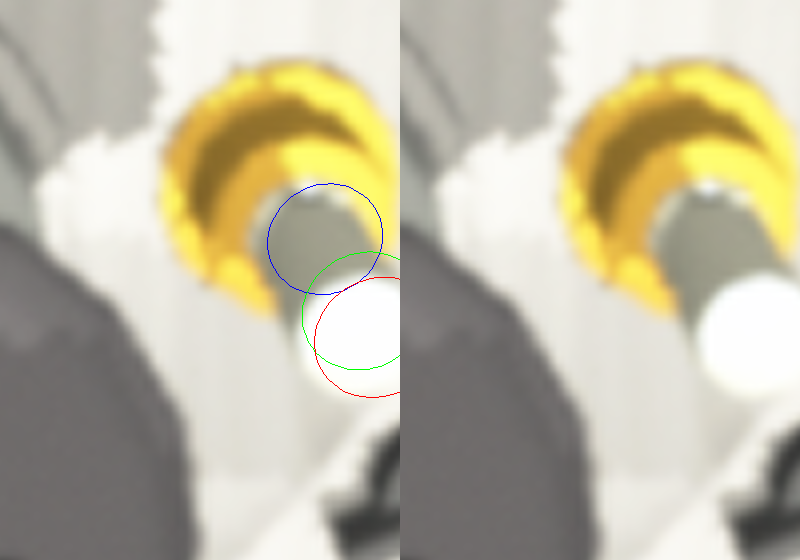

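View pics/s4.png

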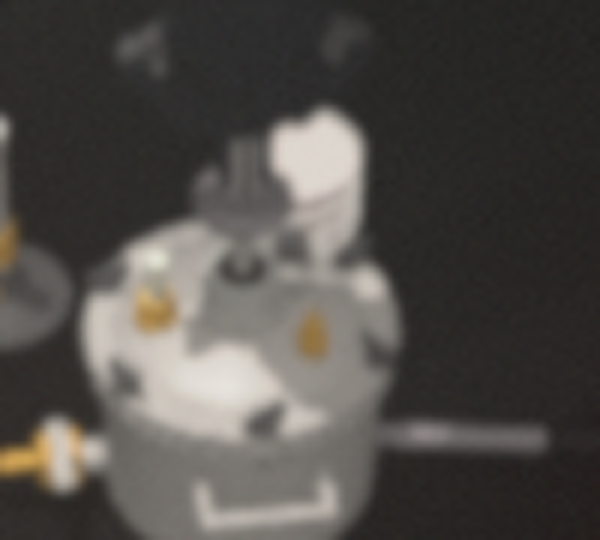

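The pin top is at roughly 170–174 mm and appears to be at its stop. More strokes do no harm, so I'll add six for margin, back off and look from the side.

```bash
python3 - <<'E'
from h import *
from plant import r
def pinpx(img):
    sub=cv2.cvtColor(img,cv2.COLOR_RGB2HSV)[205:245,368:400]
    m=((sub[...,2]>248)&(sub[...,1]<8)).astype(np.uint8)
    n,l,s,ce=cv2.connectedComponentsWithStats(m); 
    i=1+np.argmax(s[1:,4]) if n>1 else 0
    return ce[i]+[368,205],s[i,4]
for i in range(6):
    hit=r.move_straight([478,22,195.5],v=90,stop_force=27); z=r.get_ee_pos()[2]
    r.move_straight([478,22,238],v=180); r.dwell(0.15)
    print(i+10,hit,round(z,1),pinpx(r.read_camera("wrist")["img"]),round(r.get_t(),2))
r.move_straight([478,22,290],v=200)
# look from left (+n side), tilted
for tilt in (0,.35,.5,.7):
    for back in (60,120,180):
      n=np.array([.47,.88,0]); M=Rot.from_rotvec(rot(n[:2])).as_matrix()
      ax=np.array([.88,-.47,0]); 
      for sg in(1,-1):
        rv=(Rot.from_rotvec(ax*tilt*sg)*Rot.from_matrix(M)).as_rotvec()
        q=r.inverse_kinematics([478+n[0]*back,22+n[1]*back,300],rv)
        if q is not None:
            print(tilt,back,sg,np.round(q,2),Rot.from_rotvec(rv).as_matrix()[:,0].round(2))
E
```

```text
10 True 197.2 (array([389.97153025, 224.10320285]), np.int32(281)) 15.41
11 True 197.1 (array([389.85873606, 223.95910781]), np.int32(269)) 16.48
12 True 197.1 (array([390.20557491, 224.08710801]), np.int32(287)) 17.54
13 True 197.1 (array([390.44918033, 224.29180328]), np.int32(305)) 18.61
14 True 197.1 (array([390.28187919, 224.22818792]), np.int32(298)) 19.68
15 True 197.1 (array([390.33881579, 224.40131579]), np.int32(304)) 20.74
0 60 1 [-0.87  0.23  0.77  1.81 -0.18  1.17 -0.53] [ 0. -0. -1.]
0 60 -1 [-0.87  0.23  0.77  1.81 -0.18  1.17 -0.53] [ 0. -0. -1.]
0 120 1 [-0.89  0.31  0.75  1.73 -0.23  1.19 -0.58] [ 0. -0. -1.]
0 120 -1 [-0.89  0.31  0.75  1.73 -0.23  1.19 -0.58] [ 0. -0. -1.]
0 180 1 [-0.91  0.39  0.73  1.63 -0.27  1.23 -0.62] [ 0. -0. -1.]
0 180 -1 [-0.91  0.39  0.73  1.63 -0.27  1.23 -0.62] [ 0. -0. -1.]
0.35 60 1 [-0.72  0.12  0.76  1.97 -0.48  0.98 -0.21] [ 0.16  0.3  -0.94]
0.35 60 -1 [-0.92  0.41  0.75  1.66 -0.01  1.4  -0.67] [-0.16 -0.3  -0.94]
0.35 120 1 [-0.77  0.18  0.72  1.91 -0.51  0.97 -0.29] [ 0.16  0.3  -0.94]
0.35 120 -1 [-0.93  0.49  0.72  1.54 -0.0
[... 375 characters left out ...]
0.91 -0.07] [ 0.23  0.42 -0.88]
0.5 120 -1 [-0.92  0.57  0.7   1.47  0.01  1.56 -0.74] [-0.23 -0.42 -0.88]
0.5 180 1 [-0.73  0.21  0.67  1.93 -0.73  0.89 -0.15] [ 0.23  0.42 -0.88]
0.5 180 -1 [-0.91  0.65  0.67  1.33 -0.04  1.64 -0.77] [-0.23 -0.42 -0.88]
0.7 60 1 [-0.62  0.15  0.92  2.13 -0.99  1.02  0.38] [ 0.3   0.57 -0.77]
0.7 60 -1 [-0.92  0.6   0.69  1.53  0.14  1.62 -0.75] [-0.3  -0.57 -0.77]
0.7 120 1 [-0.62  0.17  0.77  2.1  -1.03  0.94  0.29] [ 0.3   0.57 -0.77]
0.7 120 -1 [-0.91  0.68  0.66  1.39  0.09  1.7  -0.77] [-0.3  -0.57 -0.77]
0.7 180 1 [-0.63  0.21  0.66  2.04 -1.05  0.87  0.2 ] [ 0.3   0.57 -0.77]
0.7 180 -1 [-0.9   0.76  0.64  1.22  0.05  1.8  -0.79] [-0.3  -0.57 -0.77]
```

The pin has been steady over the last six strokes. Next is an oblique look from a retreated pose.

```bash
python3 - <<'E'
from h import *
from plant import r
n=np.array([.47,.88,0]);ax=np.array([.88,-.47,0])
rv=(Rot.from_rotvec(-ax*.5)*Rot.from_rotvec(rot(n[:2]))).as_rotvec()
r.move_straight([478+n[0]*180,22+n[1]*180,290],v=250)
r.reach([478+n[0]*180,22+n[1]*180,270],rv); r.dwell(.2)
p,rv=r.get_ee_pos(),r.get_tcp_rot(); c=r.read_camera("wrist"); im=c["img"][:,:,::-1]
np.savez("w5.npz",p=p,rv=rv,**c)
cv2.imwrite("pics/w5.png",im)
for h in(150,174): print(h,wproj(c,p,rv,[478+45*.88,22-45*.47,h]))
print(wproj(c,p,rv,[478,22,215]),r.get_t(),p)
for k in("side","top"): cv2.imwrite(f"pics/{k}5.png",r.read_camera(k)["img"][:,:,::-1])
E
```

```text
150 [356.66872008 261.10607446]
174 [358.18604539 278.82224838]
[318.52213316 312.63808691] 22.7583 [562.66983837 178.2087501  271.68707463]
```

View pics/w5.png

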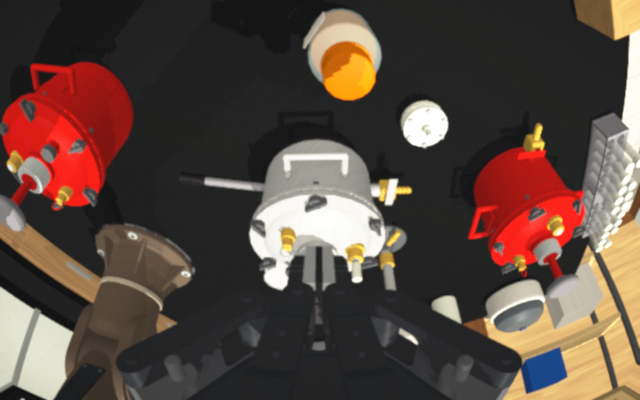

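View pics/top5.png

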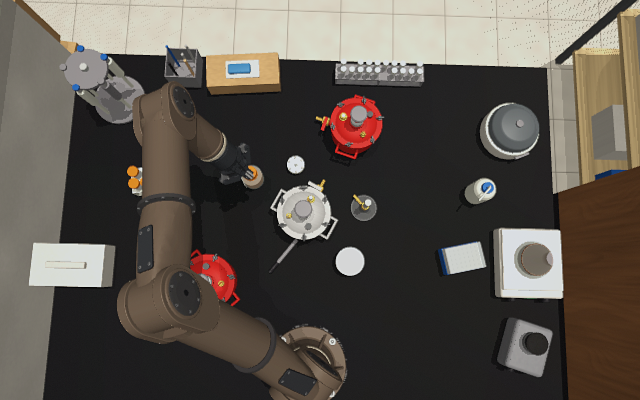

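The pin is at (356,275) in this inverted wrist view. In the top view the vessel and bystanders look unmoved. Zooming in on the pin.

```bash
python3 - <<'E'
from h import *
im=cv2.imread("pics/w5.png"); z=cv2.resize(im[235:295,325:405],None,fx=10,fy=10,interpolation=cv2.INTER_CUBIC)
cv2.imwrite("pics/w5z.png",z)
a=cv2.imread("pics/top0.png").astype(int);b=cv2.imread("pics/top5.png").astype(int)
cv2.imwrite("pics/diff.png",np.clip(abs(a-b).max(2)*2,0,255)[60:300,220:560])
b=b[165:255,255:355].astype(np.uint8);a=a[165:255,255:355].astype(np.uint8)
cv2.imwrite("pics/tt.png",np.hstack([cv2.resize(x,None,fx=4,fy=4,interpolation=2) for x in(a,b)]))
E
```

```text
[ WARN:0@0.486] global loadsave.cpp:1063 imwrite_ Unsupported depth image for selected encoder is fallbacked to CV_8U.
```

View pics/w5z.png

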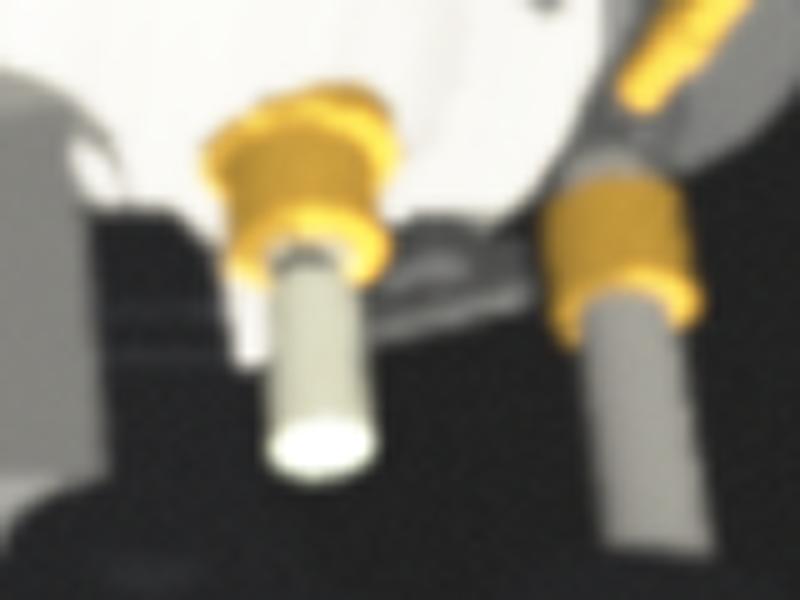

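View pics/tt.png

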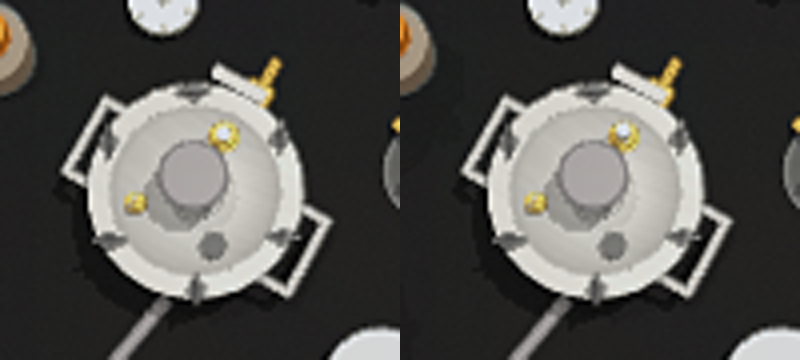

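View pics/diff.png

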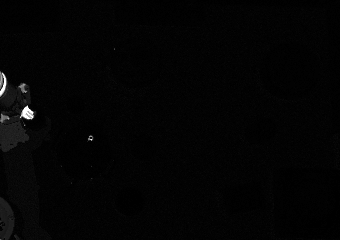

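The dark groove shows at the pin's foot, clear of the bush at zoom (305,255). The plunger cap is up, and the before/after top view differs only at the pin and the arm. Handing in.

```bash
python3 - <<'E'
from plant import r
print(r.get_t(),r.get_force()); r.hand_in()
E
```

```text
22.8583 [0.03519508 1.20035384 0.22207978]
the job is handed in; nothing more can be done
```

I pumped the steel vessel with 15 full strokes on the palm cap, using closed fingertips. I then backed the arm well clear and handed the job in at 22.9 s of the 51 s allowed.

- **Strokes:** each one bottomed with the fingertips at about 180 mm and was force-stopped at about 30 N or less. The hand came off the cap between strokes so the plunger could spring back.
- **Indicator pin:** the dark groove is clear of the bush in the last close-up. The pin showed no real movement in the pictures after strokes 10 to 15, so it is at its stop.
- **Pin height:** one overhead wrist picture put the pin top at only about 170–174 mm. That is within the 2 mm calibration error and the view angle, and it did not settle the matter by itself.
- **Plunger and bench:** the plunger is up. The before and after top views of the area around the vessel differ only at the pin and where the arm now stands. The left end of the bench (the tube rack, for example) was outside that comparison, and the arm hides part of it. I saw nothing shifted there by eye.

No check failed.

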